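# Set the length stop five clicks out and lock it

### The arm

A 6-joint arm with a two-finger parallel gripper is mounted at the origin on a cart in front of the work surface, level with it; the furniture and walls round the work are solid. World frame = base frame: x ahead of the robot, y to its left, z up, the work surface at z = 0. Lengths are in m, angles in rad, forces in N, time in s.
With the tool pointing down it reaches from about 0.35 to 0.925 m from the base axis. Payload 6.4 kg.
Tool frame: the origin (TCP) lies midway between the tips of the shut fingers; the grasp point (between the pads) lies 19 mm behind it; z points along the fingers, y is the line along which they close (so a half turn about z gives the same grasp; the last joint's range is limited). The gripper opens to 85 mm and grips with 20 to 120 N. Pads are 22 mm wide; open, the fingers measure 114 mm over their backs; the gripper's body (76 mm by 85 mm) begins 54 mm behind the grasp point. The pads swing forward as they close: fully open they stand 13 mm farther back than shut.
Start: joints at [1.099, 0.245, 1.558, -0, 1.339, -0.174], TCP at [0.191, 0.621, 0.231] pointing down, gripper open.
Joint ranges: [-3.13, 3.13], [-1.02, 2.26], [0.13, 2.54], [-0.95, 4.09], [0.21, 2.88], [-2.74, 2.74]. Speed limits (rad/s): [2.57, 2.57, 3.14, 3.14, 3.14, 3.14].

### API

Orientations are given as a unit quaternion [x, y, z, w].
In Python, from rig import bot gives the robot as it stands.
- The arm moves only by the shell command python3 -m creep 'ROWS' [OPENING] [FORCE]. ROWS is a JSON object of lists of equal length, an entry for each row: "offset": the shift along the world's x, y, z each as a share of 25 cm, from -1 to 1, a list of three; "delta_rot": the turn, a rotation vector about the world's x, y, z each as a share of 180 degrees, from -1 to 1, a list of three. A call has 1 to 12 rows; each row is the pose to reach, as a shift and turn from the pose commanded when the call began, turning the shorter way round; what a row does not reach only later rows make up. A row lasts 1/8 s, in which the tool goes at most 62.5 mm and 10.7 degrees, less where a joint would pass 70% of its speed; a pose out of reach is approached as far as the arm can. A call with a number of a shift or a turn outside -1 to 1 is refused whole. A call with a gripper value outside its range is refused whole. OPENING is the finger opening in mm, from 0 to 85.4, set as the call begins (- or left out, the last holds). The fingers move at their own pace and stop on an object; FORCE is the grip in N (left out, the last holds). Time passes only in rows, so rows that repeat a pose let the fingers close. It gives the time, the measured TCP pose, the force, the opening and the grip force at its end, in the units of the state.
- bot.state(): the state, without advancing time (a new reading comes with each control period).
- bot.get_image(name): name is "scene" or "top" or "wrist"; returns a dict with "color" (400x640x3 uint8, red, green, blue), "range_z" (400x640 float32, m along the optical axis (not along the pixel's ray), 0 where there is no reading), "intrinsics" (3x3 intrinsics, pixels), "dist" ([k1, k2, p1, p2, k3] as OpenCV has them; the pictures are not rectified), "R" (3x3) and "t" (3): a world point X has camera coordinates R X + t. Camera axes: x right, y down, z forward; pixel columns grow to the right and rows downward; lengths in m; the calibration is good to about 2 mm. A picture is of the moment at which its call begins.
- bot.job_done(): hands the job in; it is judged then, once.
The state is a dict: "time": time; "joints": joint angles; "dq": joint speeds; "effort": joint torques, N m; "tcp_pos": TCP position; "orientation": TCP orientation; "force": force on the tool from outside, world axes, zero at the start; "ft_torque": the same for the moment, N m; "opening": finger opening in m; "grip_force": force on a finger pad.
Only numpy, scipy, OpenCV 4.12 (cv2) and the standard library are available. Lean on these libraries where they do the work, as an engineer would, in place of code of your own. Each camera call takes 0.05 s, during which the arm holds its last target. There are 200 camera calls.

### The job

The next table rail is longer: turn the small knurled thimble on top of the length stop clockwise (looking down onto it) by exactly five clicks, counted by feel, without ever running on to a sixth. Then turn the wider lock collar under it clockwise, fully home to its locked mark, and let go. Leave the glue bottle, the screw carton and the sanding block where they stand.

Things in the scene. Friction and masses are not known exactly. Their poses are not given: they have to be found in the camera images.
- stop_unit: The length stop: plywood board 130 (x) x 250 (y) x 15 mm fixed to the table, origin under its centre, with a grey housing on its +y half and a low fence on the other. Nothing of it is loose.
- deck (a point): Centre of the housing's flat deck, 76 x 70 mm, which leans 35 degrees towards the board's -x side (the robot). Its z axis is the common axis of neck, lock collar and thimble, pointing outward (up and towards the robot). Along it from here: neck diameter 38 mm up to 26 mm, collar 26 to 42 mm, gap, thimble 47 to 77 mm. Does not turn.
- thimble_grip (a point): Grip point of the thimble, on the axis 68 mm above the deck; same axes as deck, fixed (does not turn with the thimble). The thimble is a round knurled steel cylinder, diameter 36 mm, 30 mm long, from 21 mm below this point to 9 mm above it. It is turned clockwise seen from outside, that is negatively about this z axis. Fingertips reaching 26 mm below it rub on the collar.
- thimble_top (a point): Centre of the thimble's top face (fixed axes as deck). How it turns: first free play, an unknown 0 to 50 degrees, different each time, with almost no torque (about 0.01 N m). Then clicks, 20 degrees apart. Turned the other way it passes the whole free play of 52 degrees before the clicks run backwards.
- thimble_base (a point): Centre of the thimble's lower face (fixed axes as deck). Feel of a click: the torque rises at once to about 0.25 N m, greatest at the click's beginning, and falls over about 10 degrees; then the wheel inside snaps on 10 degrees by itself and the torque is nearly nil until the thimble has caught up. The wheel stays in its click; let go half-way, it springs to the nearer click.
- collar_grip (a point): Grip point of the lock collar, on the axis 34 mm above the deck (34 mm farther in than thimble_grip), same axes as deck, fixed. The collar is a captive knurled aluminium ring, diameter 56 mm, 16 mm high (8 mm to either side), with a small dark pointer that sticks out 6 mm. The neck below leaves room for fingertips past the collar.
- collar (a joint): Angle of the lock collar in rad: it starts between 0 and 0.2 (pointer near the single rib on the deck, free) and grows clockwise seen from outside, to 1.047 (60 degrees, pointer between the two close ribs, locked) at a hard stop. It turns stiffly (0.1 N m) and stays where it is left; it does not move the thimble.
- rod_tip (a point): Middle of the end face of the stop rod, a horizontal steel rod of diameter 12 mm with a round end plate of diameter 22 mm and 6 mm thick, which comes out of the side of the housing along the board's -y direction. It moves 2 mm out for each click clockwise (not during free play) and 2 mm in for each click back; five clicks are 10 mm.
- glue_mid (a point): Glue bottle standing behind the stop, diameter 56 mm, 186 mm high; the point is on its axis 69 mm above the table. Not to be disturbed.
- screws_mid (a point): Standing carton of screws, 45 x 62 x 98 mm, to the left of the stop; the point is its centre. Not to be disturbed.
- sander_mid (a point): Cork sanding block lying in front of the stop, 53 x 97 x 26 mm; the point is its centre. Not to be disturbed.

How it is judged:
On the way, in this order (a step that is already met when the one before it is completed fails the run):
1. the rod has gone out by five clicks (10 mm, within 1 mm) while the collar is still free (below 0.4 rad) (distance of rod_tip from where it was at the start of the episode between 0.009 and 0.011 m and value of joint collar below 0.4 rad), for 0.3 s.
2. the collar is turned home to its locked mark (at least 0.97 rad) (value of joint collar above 0.97 rad), for 0.2 s.
At the end, for the whole second after the job is handed in: The rod tip stands 10 mm (five clicks), within 1 mm, from where it started, and the collar is at its locked stop (0.97 rad or more) (distance of rod_tip from where it was at the start of the episode between 0.009 and 0.011 m and value of joint collar above 0.97 rad); the robot touches nothing.
It fails at once if the rod runs on towards a sixth click (more than 11.5 mm out) (distance of rod_tip from where it was at the start of the episode above 0.0115 m).
It fails at once if a bystander is displaced by more than 25 mm (distance of any of glue_mid, screws_mid, sander_mid from where it was at the start of the episode above 0.025 m).
It also fails if it takes over 72 s, if anything falls off the work surface, if the arm or the gripper's body presses on something with over 40 N, if the wrist force passes 120 N, or if a joint passes its speed limit or range.

## Working session

There is one attempt and no reset: what is moved stays moved. The work goes in short steps, Python scripts to look and compute and a shell command to move; the robot and the scene stay as the last step left them, time stands still between calls to the robot, and variables do not carry over. Pictures are saved under pics/ and viewed, at most 10 in all, crops included, and the job is handed in when it is done.

```bash
ls; mkdir -p pics; python3 - <<'E'
from rig import bot
import cv2,numpy as np
s=bot.state();print(s)
for n in ("scene","top"):
    d=bot.get_image(n);np.savez(""+n+".npz",**d)
    cv2.imwrite(f"pics/{n}0.png",d["color"][...,::-1])
    print(n,d["intrinsics"],d["dist"],d["R"],d["t"])
E
```

```text
pics
{'time': 0.0, 'joints': array([ 1.09892821e+00,  2.45813952e-01,  1.55902274e+00, -4.06848075e-05,
        1.33869631e+00, -1.74101147e-01]), 'dq': array([ 0.0007916 , -0.00084033, -0.00133383,  0.0010062 ,  0.0024011 ,
       -0.00108461]), 'effort': array([ 1.17233052e-03, -4.29510069e+01, -3.26133800e+01, -1.26770747e-04,
        5.30413163e-03,  4.71594348e-06]), 'tcp_pos': array([0.19044646, 0.62088635, 0.23017571]), 'orientation': array([ 1.48329345e-01,  9.88937543e-01, -9.26287366e-04, -2.89161495e-04]), 'force': array([-0.70083832,  0.38933652, -0.92397639]), 'ft_torque': array([-0.0471702 , -0.01131704,  0.01788626]), 'grip_force': 0.0, 'opening': 0.08520823265964103}
scene [[511.23931972   0.         322.59214493]
 [  0.         511.23931972 198.50270589]
 [  0.           0.           1.        ]] [-0.07066798  0.          0.          0.          0.        ] [[ 0.4630144  -0.88629521 -0.00992271]
 [-0.65497219 -0.33458207 -0.67754429]
 [ 0.5971843   0.32021186 -0.73541504]] [-0.31345393  0.49971378  0.88886022]
top [[388.93729671   0.         325.15860057]
 [  0.         388.93729671 201.8621768 ]
 [  0.           0.           1.        ]] [-0.00036182  0.          0.          0.          0.        ] [[-0.026421   -0.99958996  0.01103801]
 [-0.99707667  0.02555945 -0.0720057 ]
 [ 0.07169405 -0.0129082  -0.99734314]] [-0.00864455  0.64742307  0.92188693]
```

View pics/scene0.png

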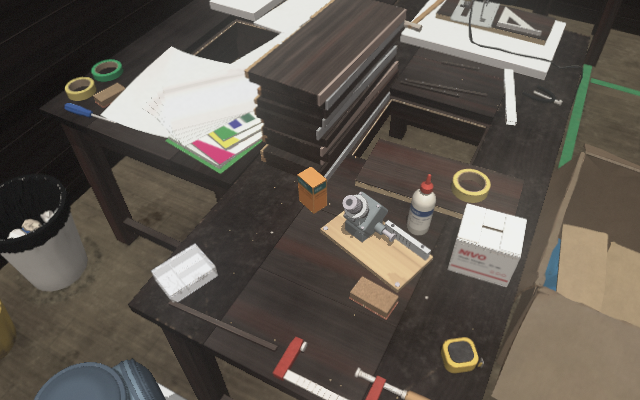

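View pics/top0.png

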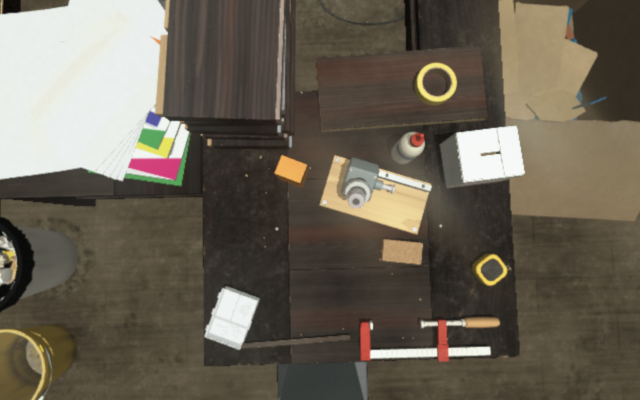

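The scene shows the stop at about (365,215), with the glue bottle at (422,208), the carton at (312,190) and the sander at (373,297). In the top view the board corners are at (338,156), (432,185), (417,233) and (320,206), and the thimble is near (356,200).

```bash
cat > h.py <<'E'
import numpy as np,cv2
def cloud(d):
    h,w=d["range_z"].shape
    u,v=np.meshgrid(np.arange(w),np.arange(h))
    p=cv2.undistortPoints(np.stack([u,v],-1).reshape(-1,1,2).astype(float),d["intrinsics"],d["dist"]).reshape(h,w,2)
    z=d["range_z"][...,None]
    c=np.concatenate([p*z,z],-1)
    return (c-d["t"])@d["R"]
def ray(d,uv,z):
    p=cv2.undistortPoints(np.array(uv,float).reshape(-1,1,2),d["intrinsics"],d["dist"]).reshape(-1,2)
    r=np.c_[p,np.ones(len(p))]@d["R"]; o=-d["R"].T@d["t"]
    return o+r*((z-o[2])/r[:,2])[:,None]
def proj(d,X):
    r,_=cv2.Rodrigues(d["R"]);return cv2.projectPoints(np.array(X,float).reshape(-1,1,3),r,d["t"],d["intrinsics"],d["dist"])[0].reshape(-1,2)
E
python3 - <<'E'
from h import *
np.set_printoptions(precision=4,suppress=True)
T=np.load("top.npz");S=np.load("scene.npz")
print(ray(T,[(338,156),(432,185),(417,233),(320,206)],.015))
P=cloud(T)
m=(abs(P[...,2]-.015)<.006)
m[:150]=0;m[240:]=0;m[:,:315]=0;m[:,436:]=0
m=cv2.morphologyEx(m.astype(np.uint8),cv2.MORPH_OPEN,np.ones((3,3)))
# convex hull of board pixels
q=P[m>0];print(len(q),np.median(q[:,2]))
b=cv2.minAreaRect(q[:,:2].astype(np.float32));print(b,cv2.boxPoints(b))
for d,n in((T,"t"),(S,"s")):
    P=cloud(d)
    near=(P[...,2]>.03)&(P[...,2]<.25)
    for (u,v) in ([(356,200),(354,196),(358,204),(360,165),(345,186)] if n=="t" else [(352,203),(350,200),(354,206),(365,215)]): print(n,u,v,P[v,u])
a=cv2.resize(T["color"][145:245,310:440,::-1],None,fx=4,fy=4,interpolation=cv2.INTER_CUBIC)
c=cv2.resize(S["color"][170:290,300:440,::-1],None,fx=4,fy=4,interpolation=cv2.INTER_CUBIC)
c=np.vstack([c,np.zeros((0,c.shape[1],3),np.uint8)])
cv2.imwrite("pics/c1.png",c);cv2.imwrite("pics/c2.png",a)
E
```

```text
[[ 0.7605 -0.0604  0.015 ]
 [ 0.6825 -0.2902  0.015 ]
 [ 0.5655 -0.248   0.015 ]
 [ 0.6377 -0.0127  0.015 ]]
3411 0.01599323848910365
((0.6642340421676636, -0.1497212052345276), (0.24988579750061035, 0.12963451445102692), 71.7800521850586) [[ 0.5636 -0.2481]
 [ 0.6867 -0.2887]
 [ 0.7649 -0.0513]
 [ 0.6417 -0.0108]]
t 356 200 [ 0.5792 -0.0133  0.9662]
t 354 196 [ 0.6479 -0.0841  0.16  ]
t 358 204 [ 0.6315 -0.0927  0.1512]
t 360 165 [ 0.7229 -0.1053  0.098 ]
t 345 186 [ 0.6781 -0.0711  0.0811]
s 352 203 [ 0.6389 -0.0949  0.1522]
s 350 200 [ 0.6446 -0.0872  0.1526]
s 354 206 [ 0.6342 -0.102   0.1505]
s 365 215 [ 0.669  -0.1161  0.0918]
```

View pics/c1.png

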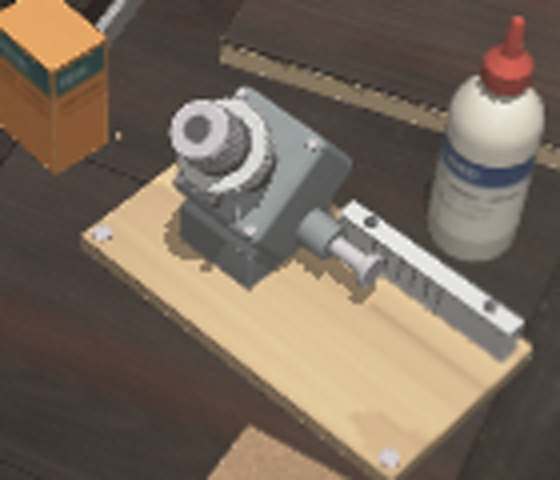

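View pics/c2.png

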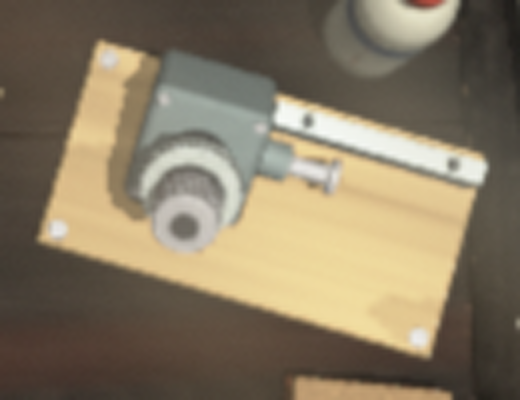

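The scene crop shows the thimble face centred at c1 (200,128), which is scene (350,202). The top crop shows it at c2 (185,224), which is top (356.2,201). The rod points along the board's -y, and the sander is at the lower edge.

```bash
cat >> h.py <<'E'
yaw=np.radians(-18.22)
Bx=np.array([np.cos(yaw),np.sin(yaw),0]);By=np.array([-np.sin(yaw),np.cos(yaw),0]);Bz=np.array([0,0,1.])
t35=np.radians(35)
A=-np.sin(t35)*Bx+np.cos(t35)*Bz      # axis
E
python3 - <<'E'
from h import *
np.set_printoptions(precision=4,suppress=True)
T=np.load("top.npz");S=np.load("scene.npz")
def und(d,uv):
    p=cv2.undistortPoints(np.array(uv,float).reshape(-1,1,2),d["intrinsics"],d["dist"]).reshape(2)
    return p
Pm=lambda d:np.c_[d["R"],d["t"]]
X=cv2.triangulatePoints(Pm(T),Pm(S),und(T,(356.25,201)),und(S,(350,202)))[:,0];X=X[:3]/X[3]
C=np.array([.6642,-.1497,0])
loc=lambda x:((x-C)@Bx,(x-C)@By,(x-C)[...,2])
print("tri top",X,loc(X),"err",proj(T,X),proj(S,X))
# points near top face: plane perpendicular to A
for d in(T,S):
    P=cloud(d).reshape(-1,3);r=P-X
    h=r@A;rad=np.linalg.norm(r-h[:,None]*A,axis=1)
    f=(abs(h)<.008)&(rad<.022)
    q=P[f];print("face",len(q),np.median(q@A)-X@A, q.mean(0))
    f=(rad<.06)&(h<-.066)&(h>-.09);q=P[f]
    u,s,v=np.linalg.svd(q-np.median(q,0));print("deck",len(q),v[2],A,np.median(h[f]),s)
    # collar top ring, h about -35
    f=(rad<.030)&(abs(h+.035)<.005);q=P[f];print("collar",len(q),q.mean(0)-X+.035*A if len(q) else 0)
E
```

```text
tri top [ 0.6381 -0.0896  0.1534] (np.float64(-0.04358229815549659), np.float64(0.048934720341556256), array(0.1534)) err [[356.5034 200.8364]] [[349.7158 202.0371]]
face 222 0.0003719213786194109 [ 0.641  -0.0888  0.1551]
deck 536 [-0.5183  0.1752  0.8371] [-0.5448  0.1793  0.8192] -0.07735672510320955 [0.5409 0.4005 0.0872]
collar 217 [ 0.0097 -0.0004  0.0069]
face 199 -0.0013873780199473718 [ 0.6385 -0.0893  0.1518]
deck 507 [ 0.5556 -0.1497 -0.8178] [-0.5448  0.1793  0.8192] -0.07888697490944636 [0.5703 0.4103 0.0792]
collar 187 [-0.003  -0.0081 -0.0014]
```

```bash
cat >> h.py <<'E'
from scipy.spatial.transform import Rotation as Ro
X=np.array([.6381,-.0896,.1534]) # thimble top
Dx=np.cos(t35)*Bx+np.sin(t35)*Bz # deck x
def goal(h,phi): # TCP h m above thimble top along A; tool y = deck x turned by phi deg about tool z
    z=-A;y=Ro.from_rotvec(z*np.radians(phi)).apply(Dx)
    return X+h*A,Ro.from_matrix(np.c_[np.cross(y,z),y,z])
def rows(s,h,phi):
    p,R=goal(h,phi);R0=Ro.from_quat(s["orientation"])
    return (p-s["tcp_pos"])/.25,(R*R0.inv()).as_rotvec()/np.pi
E
python3 - <<'E'
from h import *
from rig import bot
np.set_printoptions(precision=4,suppress=True)
s=bot.state()
for phi in(-110,-100,-60):print(rows(s,.06,phi),np.linalg.norm(rows(s,.06,phi)[1])*180)
E
```

```text
(array([ 1.6597, -2.7991, -0.111 ]), array([-0.0901, -0.1732,  0.1016])) 39.60714543206103
(array([ 1.6597, -2.7991, -0.111 ]), array([-0.0744, -0.1798,  0.0478])) 36.07185282036953
(array([ 1.6597, -2.7991, -0.111 ]), array([-0.0087, -0.197 , -0.1675])) 46.56323192696972
```

```bash
python3 -m creep '{"offset":[[0.25,-0.4,0.1],[0.55,-0.9,0.1],[0.55,-0.9,0.1],[0.55,-0.9,0.1],[0.55,-0.9,0.1],[0.55,-0.9,0.1]],"delta_rot":[[0,0,0],[0,0,0],[0,0,0],[0,0,0],[0,0,0],[0,0,0]]}' 85
python3 -m creep '{"offset":[[0.55,-0.93,0.1],[0.55,-0.93,0.1],[0.55,-0.93,0.1],[0.55,-0.93,0.1],[0.55,-0.93,0.1],[0.55,-0.93,0.1]],"delta_rot":[[-0.09,-0.173,0.1],[-0.09,-0.173,0.1],[-0.09,-0.173,0.1],[-0.09,-0.173,0.1],[-0.09,-0.173,0.1],[-0.09,-0.173,0.1]]}'
python3 - <<'E'
from h import *
from rig import bot
np.set_printoptions(precision=4,suppress=True)
s=bot.state();print(s["joints"])
print(rows(s,.06,-110))
E
```

```text
time: 0.85
tcp_pos: [0.3284, 0.3961, 0.2562]
orientation: [0.149, 0.989, 0.0, -0.0]
force: [0.7, 0.9, -0.8]
opening: 0.0851
grip_force: 0.0
time: 1.6
tcp_pos: [0.4658, 0.1643, 0.2813]
orientation: [-0.012, 0.954, -0.097, 0.284]
force: [-1.2, -0.3, 0.4]
opening: 0.0851
grip_force: 0.0
[ 0.2755 -0.4333  2.1801 -0.4158  0.9132 -1.1455]
(array([ 0.5584, -0.9724, -0.3151]), array([-0.0013,  0.    ,  0.0014]))
```

```bash
python3 -m creep '{"offset":[[0.25,-0.45,0],[0.5,-0.9,0],[0.558,-0.972,-0.15],[0.558,-0.972,-0.315],[0.558,-0.972,-0.315],[0.558,-0.972,-0.315],[0.558,-0.972,-0.315],[0.558,-0.972,-0.315]],"delta_rot":[[0,0,0],[0,0,0],[0,0,0],[0,0,0],[0,0,0],[0,0,0],[0,0,0],[0,0,0]]}' 85
python3 - <<'E'
from h import *
from rig import bot
np.set_printoptions(precision=4,suppress=True)
s=bot.state();print(s["joints"],s["ft_torque"])
print(rows(s,.06,-110))
d=bot.get_image("wrist");cv2.imwrite("pics/w1.png",d["color"][...,::-1])
print(proj(d,[X-a*A for a in (0,.03,.035,.051,.077)]))
P=cloud(d).reshape(-1,3);r=P-X;h=r@A;rad=np.linalg.norm(r-h[:,None]*A,axis=1)
q=P[(abs(h)<.006)&(rad<.03)];print(len(q),q.mean(0),np.median(q@A)-X@A)
np.savez("w1.npz",**d)
E
```

```text
time: 2.6
tcp_pos: [0.6058, -0.0773, 0.204]
orientation: [-0.014, 0.953, -0.097, 0.285]
force: [0.3, 0.3, -0.7]
opening: 0.0848
grip_force: 0.0
[-0.3116 -0.1097  2.0731 -0.0031  0.5661 -1.9095] [ 0.1065  0.2582 -0.0088]
(array([-0.0015, -0.0062, -0.0057]), array([-0.0008,  0.0007,  0.0003]))
[[319.9153 211.9429]
 [320.247  198.2513]
 [320.2948 196.2788]
 [320.4361 190.4505]
 [320.6337 182.3064]]
2594 [ 0.6381 -0.0856  0.1523] 7.228395427594236e-05
```

View pics/w1.png

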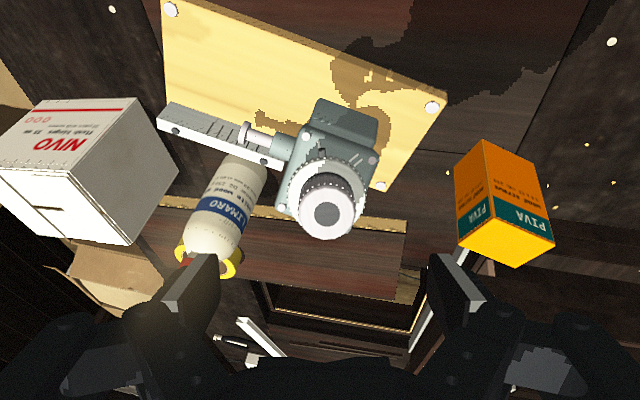

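The wrist picture shows the thimble face at (327,214), about 7 px right of where I predicted it. The collar ring is around it. I'll refine the axis now.

```bash
python3 - <<'E'
from h import *
np.set_printoptions(precision=4,suppress=True)
d=np.load("w1.npz")
P=cloud(d);r=P-X;h=r@A;x=r@Dx;y=r@By
rad=np.hypot(x,y)
for lo,hi,rm in((-.003,.005,.03),(-.041,-.032,.045)):
    m=(h>lo)&(h<hi)&(rad<rm)
    q=np.c_[x[m],y[m]].astype(np.float32)
    print(len(q),cv2.minEnclosingCircle(q),q.min(0),q.max(0),np.median(h[m]),cv2.fitEllipse(cv2.convexHull(q)))
m=(h<-.066)&(h>-.09)&(rad<.06);q=P[m];n=np.linalg.svd(q-q.mean(0),full_matrices=False)[2][2];print("deck",len(q),n,A,np.median(h[m]))
# colour top camera and scene consistency: board yaw check from wrist
c=cv2.resize(d["color"][120:250,250:400,::-1],None,fx=5,fy=4.5,interpolation=cv2.INTER_CUBIC)
cv2.imwrite("pics/w1c.png",c[:600])
E
```

```text
2469 ((-0.0001807873632060364, 0.004091939888894558), 0.018079012632369995) [-0.0182 -0.0138] [0.0172 0.022 ] 0.00012775310721108832 ((-0.0004119254881516099, 0.004232422448694706), (0.03512345626950264, 0.03520553186535835), 107.43782043457031)
1903 ((-0.0030639057513326406, 0.0029691150411963463), 0.030807312577962875) [-0.0314 -0.024 ] [0.0262 0.0328] -0.035076140138006286 ((-0.0008514928631484509, 0.00419536791741848), (0.05503717437386513, 0.06411291658878326), 112.90233612060547)
deck 2834 [-0.5593  0.1734  0.8106] [-0.5448  0.1793  0.8192] -0.07734850766541054
```

View pics/w1c.png

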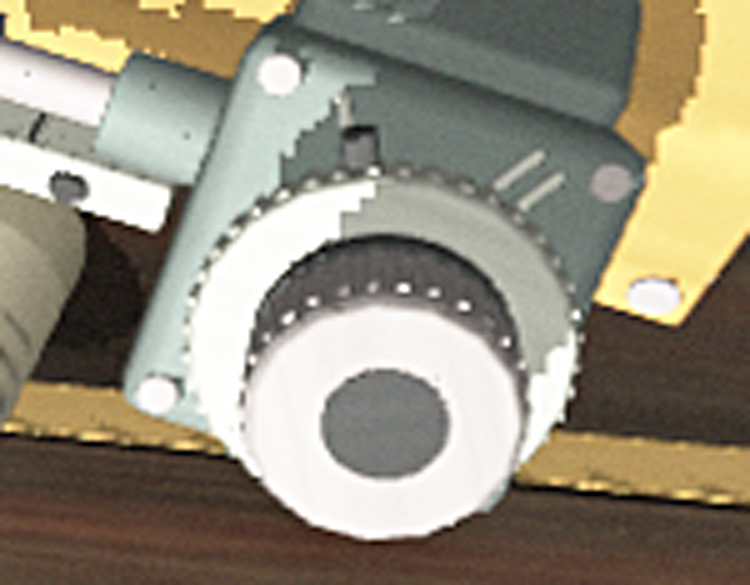

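The crop shows the pointer at crop (360,145), near the single rib, with the two close ribs at about (530,180) clockwise of it. The wrist depth gives an 18.1 mm face radius, with the centre 4 mm further along board +y, so I'll use that.

```bash
echo 'X=X+.004*By-.0003*Dx' >> h.py; python3 - <<'E'
from h import *
from rig import bot
np.set_printoptions(precision=4,suppress=True)
s=bot.state()
print(rows(s,.06,-110));print(rows(s,-.027,-110));print("unit neg rot 5deg",-A*5/180, X)
d=np.load("w1.npz");o=-d["R"].T@d["t"]
for uv in((250+360/5,120+145/4.5),(250+342/5,120+105/4.5),(250+530/5,120+180/4.5)):
    r=ray(d,[uv],0)[0]-o
    for hh in (-.043,-.077):
        t=(hh-(o-X)@A)/(r@A);p=o+r*t-X;print(uv,hh,np.degrees(np.arctan2(p@By,p@Dx)),np.hypot(p@By,p@Dx))
E
```

```text
(array([ 0.0029,  0.0103, -0.0065]), array([-0.0008,  0.0007,  0.0004]))
(array([ 0.1925, -0.0521, -0.2915]), array([-0.0008,  0.0007,  0.0004]))
unit neg rot 5deg [ 0.0151 -0.005  -0.0228] [ 0.6391 -0.0857  0.1532]
(322.0, 152.22222222222223) -0.043 -155.2806763721845 0.031043147963091825
(322.0, 152.22222222222223) -0.077 -154.14462064420297 0.02589846504581451
(318.4, 143.33333333333334) -0.043 -152.2835606059323 0.03751381344730686
(318.4, 143.33333333333334) -0.077 -150.5535455064557 0.033310361825421665
(356.0, 160.0) -0.043 159.79445024513413 0.03319198861436882
(356.0, 160.0) -0.077 148.22027918463402 0.031365581757851486
```

```bash
python3 -m creep '{"offset":[[0.003,0.01,-0.006],[0.1,-0.02,-0.15],[0.192,-0.052,-0.291],[0.192,-0.052,-0.291],[0.192,-0.052,-0.291],[0.192,-0.052,-0.291]],"delta_rot":[[0,0,0],[0,0,0],[0,0,0],[0,0,0],[0,0,0],[0,0,0]]}' 85
python3 - <<'E'
from rig import bot
s=bot.state();print(s["force"],s["ft_torque"])
E
python3 -m creep '{"offset":[[0,0,0],[0,0,0],[0,0,0],[0,0,0],[0,0,0],[0,0,0],[0,0,0],[0,0,0]],"delta_rot":[[0,0,0],[0,0,0],[0,0,0],[0,0,0],[0,0,0],[0,0,0],[0,0,0],[0,0,0]]}' 30 40
python3 - <<'E'
from h import *
from rig import bot
np.set_printoptions(precision=4,suppress=True)
s=bot.state();f=s["force"];t=s["ft_torque"];print("F Dx,By,A",f@Dx,f@By,f@A,"T",t@Dx,t@By,t@A,s["time"]);p=s["tcp_pos"]-X;print(p@Dx,p@By,p@A,s["joints"])
E
```

```text
time: 3.4
tcp_pos: [0.6539, -0.092, 0.1323]
orientation: [-0.013, 0.953, -0.098, 0.286]
force: [-0.2, -0.3, 0.5]
opening: 0.0847
grip_force: 0.0
[-0.20535929 -0.32571625  0.49972186] [0.09883638 0.27717008 0.05578739]
time: 4.4
tcp_pos: [0.6532, -0.0916, 0.1303]
orientation: [-0.013, 0.954, -0.097, 0.284]
force: [-4.8, 3.4, 5.0]
opening: 0.0346
grip_force: 40.1
F Dx,By,A -1.7883187285005855 1.725806469588159 7.312557623954835 T 0.2133278917720721 0.5385549204177774 0.04309337779588492 4.4
-0.0006533776924140588 -0.0011511851180273339 -0.027489650029128617 [-0.3092  0.1249  1.9906 -0.0105  0.4161 -1.8986]
```

```bash
cat > rd.py <<'E'
from h import *
from rig import bot
s=bot.state();t=s["ft_torque"];f=s["force"]
y=Ro.from_quat(s["orientation"]).as_matrix()[:,1]
print("t %.2f phi %.1f j6 %.3f TA %.3f T %.2f %.2f F %.1f %.1f %.1f op %.4f g %.0f"%(s["time"],np.degrees(np.arctan2(-y@By,y@Dx)),s["joints"][5],t@A,t@Dx,t@By,f@Dx,f@By,f@A,s["opening"],s["grip_force"]))
E
python3 rd.py
for i in 1; do
python3 -m creep '{"offset":[[0,0,0],[0,0,0]],"delta_rot":[[0.0121,-0.004,-0.0182],[0.0121,-0.004,-0.0182]]}' >/dev/null; python3 rd.py
python3 -m creep '{"offset":[[0,0,0],[0,0,0]],"delta_rot":[[0.0121,-0.004,-0.0182],[0.0121,-0.004,-0.0182]]}' >/dev/null; python3 rd.py
python3 -m creep '{"offset":[[0,0,0],[0,0,0]],"delta_rot":[[0.0121,-0.004,-0.0182],[0.0121,-0.004,-0.0182]]}' >/dev/null; python3 rd.py
python3 -m creep '{"offset":[[0,0,0],[0,0,0]],"delta_rot":[[0.0121,-0.004,-0.0182],[0.0121,-0.004,-0.0182]]}' >/dev/null; python3 rd.py
python3 -m creep '{"offset":[[0,0,0],[0,0,0]],"delta_rot":[[0.0121,-0.004,-0.0182],[0.0121,-0.004,-0.0182]]}' >/dev/null; python3 rd.py
done
```

```text
t 4.40 phi -109.7 j6 -1.899 TA 0.043 T 0.21 0.54 F -1.8 1.7 7.3 op 0.0346 g 40
t 4.65 phi -105.7 j6 -1.829 TA 0.021 T 0.27 0.52 F -1.3 2.1 6.7 op 0.0343 g 40
t 4.90 phi -101.7 j6 -1.759 TA -0.011 T 0.28 0.50 F -1.7 1.7 7.4 op 0.0346 g 40
t 5.15 phi -97.7 j6 -1.689 TA 0.000 T 0.33 0.56 F -1.6 2.3 7.3 op 0.0342 g 40
t 5.40 phi -93.7 j6 -1.620 TA -0.031 T 0.31 0.55 F -1.5 1.6 7.4 op 0.0344 g 40
t 5.65 phi -89.7 j6 -1.550 TA 0.007 T 0.32 0.54 F -2.1 2.1 8.3 op 0.0347 g 40
```

```bash

python3 -m creep '{"offset":[[0,0,0],[0,0,0]],"delta_rot":[[0.0121,-0.004,-0.0182],[0.0121,-0.004,-0.0182]]}' >/dev/null; python3 rd.py
python3 -m creep '{"offset":[[0,0,0],[0,0,0]],"delta_rot":[[0.0121,-0.004,-0.0182],[0.0121,-0.004,-0.0182]]}' >/dev/null; python3 rd.py
python3 -m creep '{"offset":[[0,0,0],[0,0,0]],"delta_rot":[[0.0121,-0.004,-0.0182],[0.0121,-0.004,-0.0182]]}' >/dev/null; python3 rd.py
python3 -m creep '{"offset":[[0,0,0],[0,0,0]],"delta_rot":[[0.0121,-0.004,-0.0182],[0.0121,-0.004,-0.0182]]}' >/dev/null; python3 rd.py
python3 -m creep '{"offset":[[0,0,0],[0,0,0]],"delta_rot":[[0.0121,-0.004,-0.0182],[0.0121,-0.004,-0.0182]]}' >/dev/null; python3 rd.py
```

```text
t 5.90 phi -85.7 j6 -1.480 TA -0.034 T 0.34 0.61 F -2.2 2.0 7.2 op 0.0347 g 40
t 6.15 phi -81.8 j6 -1.411 TA 0.249 T 0.35 0.54 F -0.9 2.4 7.6 op 0.0347 g 40
t 6.40 phi -77.8 j6 -1.341 TA 0.168 T 0.42 0.55 F -2.0 3.1 7.2 op 0.0348 g 40
t 6.65 phi -73.7 j6 -1.271 TA 0.011 T 0.28 0.52 F -2.2 2.4 7.0 op 0.0345 g 40
t 6.90 phi -69.7 j6 -1.201 TA 0.024 T 0.45 0.53 F -1.9 3.3 8.6 op 0.0346 g 40
```

The first onset was at about -84.7°, so the fifth snap is expected near +5° and the sixth onset near +15°. I'll keep counting.

```bash

python3 -m creep '{"offset":[[0,0,0],[0,0,0]],"delta_rot":[[0.0121,-0.004,-0.0182],[0.0121,-0.004,-0.0182]]}' >/dev/null; python3 rd.py
python3 -m creep '{"offset":[[0,0,0],[0,0,0]],"delta_rot":[[0.0121,-0.004,-0.0182],[0.0121,-0.004,-0.0182]]}' >/dev/null; python3 rd.py
python3 -m creep '{"offset":[[0,0,0],[0,0,0]],"delta_rot":[[0.0121,-0.004,-0.0182],[0.0121,-0.004,-0.0182]]}' >/dev/null; python3 rd.py
python3 -m creep '{"offset":[[0,0,0],[0,0,0]],"delta_rot":[[0.0121,-0.004,-0.0182],[0.0121,-0.004,-0.0182]]}' >/dev/null; python3 rd.py
python3 -m creep '{"offset":[[0,0,0],[0,0,0]],"delta_rot":[[0.0121,-0.004,-0.0182],[0.0121,-0.004,-0.0182]]}' >/dev/null; python3 rd.py
python3 -m creep '{"offset":[[0,0,0],[0,0,0]],"delta_rot":[[0.0121,-0.004,-0.0182],[0.0121,-0.004,-0.0182]]}' >/dev/null; python3 rd.py
python3 -m creep '{"offset":[[0,0,0],[0,0,0]],"delta_rot":[[0.0121,-0.004,-0.0182],[0.0121,-0.004,-0.0182]]}' >/dev/null; python3 rd.py
python3 -m creep '{"offset":[[0,0,0],[0,0,0]],"delta_rot":[[0.0121,-0.004,-0.0182],[0.0121,-0.004,-0.0182]]}' >/dev/null; python3 rd.py
python3 -m creep '{"offset":[[0,0,0],[0,0,0]],"delta_rot":[[0.0121,-0.004,-0.0182],[0.0121,-0.004,-0.0182]]}' >/dev/null; python3 rd.py
python3 -m creep '{"offset":[[0,0,0],[0,0,0]],"delta_rot":[[0.0121,-0.004,-0.0182],[0.0121,-0.004,-0.0182]]}' >/dev/null; python3 rd.py
python3 -m creep '{"offset":[[0,0,0],[0,0,0]],"delta_rot":[[0.0121,-0.004,-0.0182],[0.0121,-0.004,-0.0182]]}' >/dev/null; python3 rd.py
python3 -m creep '{"offset":[[0,0,0],[0,0,0]],"delta_rot":[[0.0121,-0.004,-0.0182],[0.0121,-0.004,-0.0182]]}' >/dev/null; python3 rd.py
python3 -m creep '{"offset":[[0,0,0],[0,0,0]],"delta_rot":[[0.0121,-0.004,-0.0182],[0.0121,-0.004,-0.0182]]}' >/dev/null; python3 rd.py
```

```text
t 7.15 phi -65.7 j6 -1.131 TA 0.037 T 0.43 0.60 F -2.2 4.3 7.1 op 0.0349 g 40
t 7.40 phi -61.8 j6 -1.062 TA 0.225 T 0.45 0.57 F -2.4 3.2 7.2 op 0.0348 g 40
t 7.65 phi -57.8 j6 -0.992 TA 0.125 T 0.50 0.57 F -2.2 3.3 6.4 op 0.0347 g 40
t 7.90 phi -53.7 j6 -0.922 TA 0.025 T 0.56 0.52 F -1.7 3.7 8.0 op 0.0345 g 40
t 8.15 phi -49.7 j6 -0.852 TA -0.000 T 0.46 0.59 F -0.8 4.0 6.4 op 0.0348 g 40
t 8.40 phi -45.7 j6 -0.782 TA -0.058 T 0.51 0.53 F -1.5 2.8 7.4 op 0.0349 g 40
t 8.65 phi -41.8 j6 -0.713 TA 0.250 T 0.58 0.55 F -2.0 4.3 8.1 op 0.0348 g 40
t 8.90 phi -37.8 j6 -0.642 TA 0.150 T 0.58 0.53 F -1.2 4.4 7.2 op 0.0345 g 40
t 9.15 phi -33.7 j6 -0.572 TA 0.053 T 0.59 0.55 F -1.3 3.5 7.4 op 0.0347 g 40
t 9.40 phi -29.7 j6 -0.502 TA 0.005 T 0.58 0.56 F -2.0 4.4 7.4 op 0.0344 g 40
t 9.65 phi -25.7 j6 -0.432 TA 0.068 T 0.56 0.64 F -1.3 3.7 7.9 op 0.0346 g 40
t 9.90 phi -21.8 j6 -0.363 TA 0.222 T 0.65 0.63 F -1.2 4.3 6.8 op 0.0348 g 40
t 10.15 phi -17.8 j6 -0.292 TA 0.120 T 0.69 0.58 F -1.0 3.7 6.5 op 0.0345 g 40
```

```bash

python3 -m creep '{"offset":[[0,0,0],[0,0,0]],"delta_rot":[[0.0121,-0.004,-0.0182],[0.0121,-0.004,-0.0182]]}' >/dev/null; python3 rd.py
python3 -m creep '{"offset":[[0,0,0],[0,0,0]],"delta_rot":[[0.0121,-0.004,-0.0182],[0.0121,-0.004,-0.0182]]}' >/dev/null; python3 rd.py
python3 -m creep '{"offset":[[0,0,0],[0,0,0]],"delta_rot":[[0.0121,-0.004,-0.0182],[0.0121,-0.004,-0.0182]]}' >/dev/null; python3 rd.py
python3 -m creep '{"offset":[[0,0,0],[0,0,0]],"delta_rot":[[0.0121,-0.004,-0.0182],[0.0121,-0.004,-0.0182]]}' >/dev/null; python3 rd.py
python3 -m creep '{"offset":[[0,0,0],[0,0,0]],"delta_rot":[[0.0121,-0.004,-0.0182],[0.0121,-0.004,-0.0182]]}' >/dev/null; python3 rd.py
python3 -m creep '{"offset":[[0,0,0],[0,0,0]],"delta_rot":[[0.0121,-0.004,-0.0182],[0.0121,-0.004,-0.0182]]}' >/dev/null; python3 rd.py
python3 -m creep '{"offset":[[0,0,0],[0,0,0]],"delta_rot":[[0.009,-0.003,-0.0137],[0.009,-0.003,-0.0137]]}' >/dev/null; python3 rd.py
python3 - <<'E'
from h import *
from rig import bot
T0=np.load("scene.npz")
d=bot.get_image("scene");np.savez("scene1.npz",**d)
a=np.hstack([cv2.resize(k["color"][200:250,360:410,::-1],None,fx=8,fy=8,interpolation=cv2.INTER_CUBIC) for k in(T0,d)])
cv2.imwrite("pics/rod.png",a)
E
```

```text
t 10.40 phi -13.7 j6 -0.222 TA -0.029 T 0.79 0.58 F -0.9 4.5 6.0 op 0.0344 g 40
t 10.65 phi -9.7 j6 -0.152 TA -0.038 T 0.65 0.59 F -1.4 4.4 7.2 op 0.0342 g 40
t 10.90 phi -5.7 j6 -0.082 TA -0.015 T 0.67 0.60 F -0.5 3.7 6.0 op 0.0347 g 40
t 11.15 phi -1.8 j6 -0.012 TA 0.204 T 0.79 0.54 F -0.3 4.2 5.6 op 0.0349 g 40
t 11.40 phi 2.2 j6 0.058 TA 0.161 T 0.76 0.55 F -0.1 4.9 5.5 op 0.0348 g 40
t 11.65 phi 6.3 j6 0.128 TA 0.017 T 0.86 0.55 F -1.0 5.3 6.8 op 0.0345 g 40
t 11.90 phi 9.3 j6 0.182 TA 0.043 T 0.77 0.59 F -1.1 4.4 5.9 op 0.0344 g 40
```

View pics/rod.png

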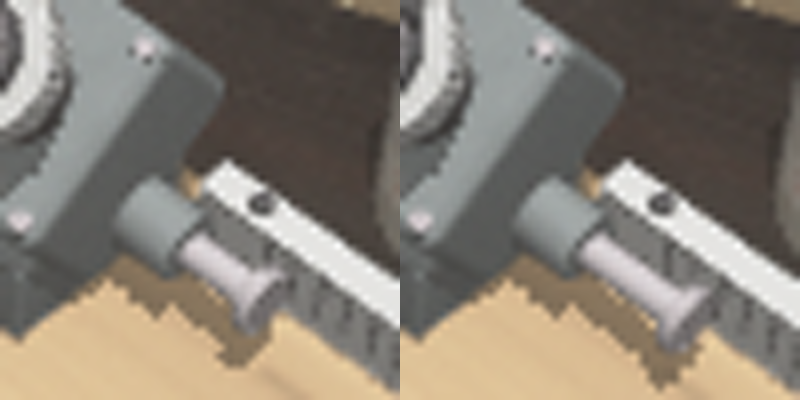

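Five clicks are counted, and the rod plate moved about 3.7 px against 3.9 px expected for 10 mm. Now release, check clearance, and go to the collar.

```bash
python3 -m creep '{"offset":[[0,0,0],[0,0,0],[0,0,0],[0,0,0],[0,0,0],[0,0,0]],"delta_rot":[[0,0,0],[0,0,0],[0,0,0],[0,0,0],[0,0,0],[0,0,0]]}' 85
python3 rd.py
python3 - <<'E'
from h import *
from rig import bot
np.set_printoptions(precision=4,suppress=True)
s=bot.state();print(rows(s,-.027,50));print(rows(s,-.059,50))
for n in("top","scene"):
    P=cloud(np.load(n+".npz")).reshape(-1,3);r=P-X;h=r@A;rad=np.linalg.norm(r-h[:,None]*A,axis=1)
    m=(h>-.07)&(rad<.2)&(rad>.04)&(P[:,2]<.3)&(P[:,2]>.01)
    i=np.argsort(rad[m])[:400:50];print(np.c_[P[m][i],rad[m][i],h[m][i]])
E
```

```text
time: 12.7
tcp_pos: [0.6532, -0.0921, 0.1298]
orientation: [0.815, 0.495, 0.195, 0.229]
force: [0.9, -0.8, 0.3]
opening: 0.0851
grip_force: 0.0
t 12.70 phi 9.2 j6 0.181 TA 0.026 T 0.01 0.26 F 1.1 -0.5 -0.4 op 0.0851 g 0
(array([0.0025, 0.0063, 0.0054]), array([ 0.1238, -0.0404, -0.1853]))
(array([ 0.0722, -0.0166, -0.0995]), array([ 0.1238, -0.0404, -0.1853]))
[[ 0.7168  0.0189  0.0986  0.1236 -0.0684]
 [ 0.7194  0.0256  0.0975  0.1309 -0.0695]
 [ 0.7035  0.0371  0.0996  0.1373 -0.057 ]
 [ 0.6929  0.0465  0.0958  0.1446 -0.0527]
 [ 0.7066  0.0507  0.0965  0.1514 -0.0587]
 [ 0.6996  0.0596  0.0989  0.1584 -0.0514]
 [ 0.7042  0.0639  0.0996  0.1635 -0.0525]
 [ 0.5413 -0.1693  0.0261  0.1684 -0.0658]]
[[ 0.7194  0.0172  0.1004  0.123  -0.0686]
 [ 0.6983  0.0312  0.0851  0.1316 -0.0671]
 [ 0.7085  0.0391  0.0967  0.1407 -0.0617]
 [ 0.7092  0.0479  0.0955  0.1494 -0.0615]
 [ 0.7006  0.0576  0.0848  0.1579 -0.0638]
 [ 0.5399 -0.1636  0.028   0.1664 -0.0625]
 [ 0.5342 -0.1663  0.0256  0.1731 -0.0619]
 [ 0.769  -0.2205  0.1841  0.1765 -0.0697]]
```

```bash
python3 -m creep '{"offset":[[0,0.005,0.005],[0,0.005,0.005],[0,0.005,0.005],[0,0.005,0.005],[0.02,0,-0.03],[0.05,-0.01,-0.07],[0.074,-0.017,-0.103],[0.074,-0.017,-0.103],[0.074,-0.017,-0.103],[0.074,-0.017,-0.103]],"delta_rot":[[0.031,-0.01,-0.046],[0.062,-0.02,-0.093],[0.093,-0.03,-0.139],[0.1238,-0.0404,-0.1853],[0.1238,-0.0404,-0.1853],[0.1238,-0.0404,-0.1853],[0.1238,-0.0404,-0.1853],[0.1238,-0.0404,-0.1853],[0.1238,-0.0404,-0.1853],[0.1238,-0.0404,-0.1853]]}' 85
python3 rd.py
python3 -m creep '{"offset":[[0,0,0],[0,0,0],[0,0,0],[0,0,0],[0,0,0],[0,0,0]],"delta_rot":[[0,0,0],[0,0,0],[0,0,0],[0,0,0],[0,0,0],[0,0,0]]}' 45 50
python3 rd.py
```

```text
time: 13.95
tcp_pos: [0.6718, -0.0964, 0.1044]
orientation: [0.936, 0.18, 0.263, 0.146]
force: [-0.4, 0.1, -0.7]
opening: 0.0849
grip_force: 0.0
t 13.95 phi 50.0 j6 0.898 TA -0.006 T 0.04 0.29 F -0.8 -0.1 -0.4 op 0.0849 g 0
time: 14.7
tcp_pos: [0.6716, -0.0965, 0.105]
orientation: [0.936, 0.18, 0.263, 0.146]
force: [-8.2, 0.8, 7.8]
opening: 0.0537
grip_force: 50.4
t 14.70 phi 50.0 j6 0.899 TA -0.092 T -0.50 0.49 F -2.1 -1.8 11.0 op 0.0537 g 50
```

```bash
python3 -m creep '{"offset":[[0,0,0],[0,0,0],[0,0,0],[0,0,0],[0,0,0],[0,0,0],[0,0,0]],"delta_rot":[[0.0182,-0.006,-0.0273],[0.0363,-0.012,-0.0546],[0.0545,-0.018,-0.0819],[0.0726,-0.0239,-0.1092],[0.0908,-0.0299,-0.1365],[0.109,-0.0359,-0.1638],[0.1271,-0.0418,-0.191]]}' >/dev/null;python3 rd.py
python3 -m creep '{"offset":[[0,0,0],[0,0,0]],"delta_rot":[[0.0121,-0.004,-0.0182],[0.0121,-0.004,-0.0182]]}' >/dev/null; python3 rd.py
python3 -m creep '{"offset":[[0,0,0],[0,0,0]],"delta_rot":[[0.0121,-0.004,-0.0182],[0.0121,-0.004,-0.0182]]}' >/dev/null; python3 rd.py
python3 -m creep '{"offset":[[0,0,0],[0,0,0]],"delta_rot":[[0.0121,-0.004,-0.0182],[0.0121,-0.004,-0.0182]]}' >/dev/null; python3 rd.py
python3 -m creep '{"offset":[[0,0,0],[0,0,0]],"delta_rot":[[0.0121,-0.004,-0.0182],[0.0121,-0.004,-0.0182]]}' >/dev/null; python3 rd.py
```

```text
t 15.57 phi 92.1 j6 1.634 TA 0.094 T -1.00 0.57 F -2.4 -5.6 10.6 op 0.0542 g 50
t 15.82 phi 96.0 j6 1.701 TA -0.059 T -1.03 0.61 F -2.5 -4.7 11.0 op 0.0544 g 51
t 16.07 phi 100.0 j6 1.771 TA -0.069 T -1.08 0.62 F -1.3 -5.3 11.5 op 0.0541 g 51
t 16.32 phi 104.0 j6 1.841 TA -0.119 T -1.16 0.69 F -2.1 -6.0 10.5 op 0.0541 g 51
t 16.57 phi 107.7 j6 1.908 TA 0.688 T -1.25 0.45 F -0.9 -7.1 8.9 op 0.0541 g 52
```

The torque jumped at the hard stop, after about 58° of turn. Now open, back off along the axis and look.

```bash
python3 -m creep '{"offset":[[0,0,0],[0,0,0],[0,0,0],[0,0,0],[0,0,0],[0,0,0]],"delta_rot":[[0,0,0],[0,0,0],[0,0,0],[0,0,0],[0,0,0],[0,0,0]]}' 85
python3 -m creep '{"offset":[[-0.09,0.03,0.13],[-0.18,0.06,0.26],[-0.26,0.086,0.39],[-0.26,0.086,0.39],[-0.26,0.086,0.39],[-0.26,0.086,0.39]],"delta_rot":[[0,0,0],[0,0,0],[0,0,0],[0,0,0],[0,0,0],[0,0,0]]}'
python3 - <<'E'
from h import *
from rig import bot
d=bot.get_image("wrist");e=bot.get_image("scene");np.savez("w2.npz",**d)
c=proj(d,[X-.05*A])[0].astype(int);print(c)
a=cv2.resize(d["color"][max(c[1]-70,0):c[1]+70,max(c[0]-70,0):c[0]+70,::-1],(400,400),interpolation=cv2.INTER_CUBIC)
b=cv2.resize(e["color"][190:250,345:405,::-1],(400,400),interpolation=cv2.INTER_CUBIC)
cv2.imwrite("pics/fin.png",np.hstack([a,b]))
E
```

```text
time: 17.32
tcp_pos: [0.6717, -0.0963, 0.104]
orientation: [0.907, -0.296, 0.301, 0.001]
force: [0.2, -0.4, -0.8]
opening: 0.0854
grip_force: 0.0
time: 18.08
tcp_pos: [0.6063, -0.0748, 0.1998]
orientation: [0.907, -0.297, 0.3, 0.001]
force: [1.1, -0.1, -0.4]
opening: 0.0848
grip_force: 0.0
[323 192]
```

View pics/fin.png

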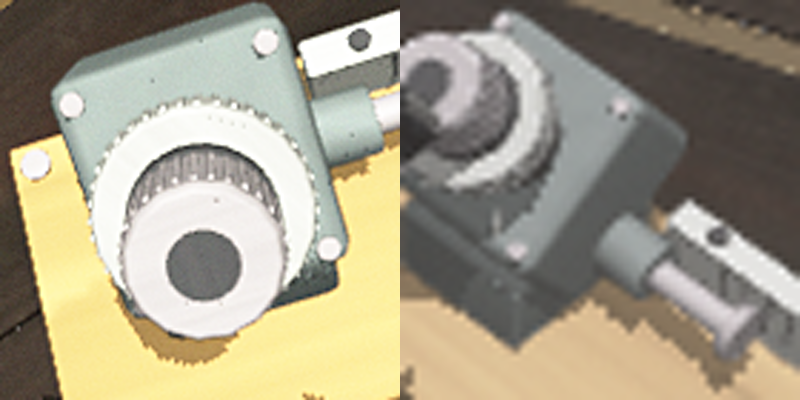

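This view hides the pointer under the thimble; the rod is still out. I'll turn the wrist back to the first viewpoint to confirm.

```bash
python3 -m creep '{"offset":[[0,0,0],[0,0,0],[0,0,0],[0,0,0],[0,0,0],[0,0,0],[0,0,0],[0,0,0],[0,0,0],[0,0,0],[0,0,0],[0,0,0]],"delta_rot":[[-0.333,0.11,0.5],[-0.333,0.11,0.5],[-0.333,0.11,0.5],[-0.333,0.11,0.5],[-0.333,0.11,0.5],[-0.333,0.11,0.5],[-0.333,0.11,0.5],[-0.333,0.11,0.5],[-0.333,0.11,0.5],[-0.333,0.11,0.5],[-0.333,0.11,0.5],[-0.333,0.11,0.5]]}'
python3 -m creep '{"offset":[[0,0,0],[0,0,0],[0,0,0],[0,0,0],[0,0,0],[0,0,0],[0,0,0],[0,0,0],[0,0,0],[0,0,0],[0,0,0],[0,0,0]],"delta_rot":[[-0.333,0.11,0.5],[-0.333,0.11,0.5],[-0.333,0.11,0.5],[-0.333,0.11,0.5],[-0.333,0.11,0.5],[-0.333,0.11,0.5],[-0.333,0.11,0.5],[-0.333,0.11,0.5],[-0.333,0.11,0.5],[-0.333,0.11,0.5],[-0.333,0.11,0.5],[-0.333,0.11,0.5]]}' >/dev/null
python3 rd.py
python3 - <<'E'
from h import *
from rig import bot
d=bot.get_image("wrist");np.savez("w3.npz",**d)
cv2.imwrite("pics/w3c.png",cv2.resize(d["color"][120:250,250:400,::-1],None,fx=5,fy=4.5,interpolation=cv2.INTER_CUBIC))
E
```

```text
time: 19.68
tcp_pos: [0.6066, -0.0749, 0.2007]
orientation: [0.763, 0.572, 0.171, 0.247]
force: [0.5, 0.9, -0.5]
opening: 0.0849
grip_force: 0.0
t 21.18 phi -111.8 j6 -1.926 TA 0.068 T -0.01 0.30 F -0.1 -0.6 0.1 op 0.0849 g 0
```

View pics/w3c.png

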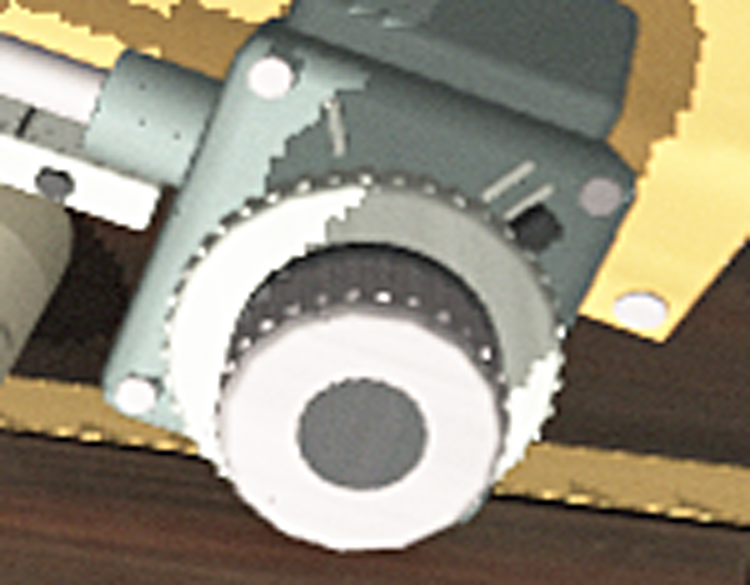

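The pointer is now at crop (537,228), beside the two ribs and shifted by parallax. I'll check its angle.

```bash
python3 - <<'E'
from h import *
for n,uv in(("w1",(250+360/5,120+145/4.5)),("w3",(250+537/5,120+228/4.5))):
    d=np.load(n+".npz");o=-d["R"].T@d["t"];r=ray(d,[uv],0)[0]-o
    t=(-.043-(o-X)@A)/(r@A);p=o+r*t-X;print(n,np.degrees(np.arctan2(p@By,p@Dx)),np.hypot(p@By,p@Dx))
E
```

```text
w1 -155.2806763721845 0.031043147963091825
w3 148.91639376673643 0.03135179377255444
```

```bash
python3 -c "
from rig import bot
print(bot.job_done())"
```

```text
the job is handed in; nothing more can be done
None
```

I turned the thimble five clicks by feel, turned the lock collar to its hard stop, let go and handed the job in. The rod image fits 10 mm out, the collar pointer lines up with the two ribs, and the gripper stayed clear of the bottle, carton and sanding block; no verdict came back.

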